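# Open the milk sample case and lay its lid in the tray

## Robot

A 6-joint arm with a two-finger parallel gripper is mounted at the origin on the work surface. World frame = base frame: x ahead of the robot, y to its left, z up, the work surface at z = 0. Lengths are in mm, angles in rad, forces in N, time in s.
With the tool pointing down it reaches from about 350 to 875 mm from the base axis. Payload 4.2 kg.
Tool frame: the origin (TCP) lies on the centre line of the jaws, within the pads' length; the fingertips stand 14 mm ahead of it and the grasp point (between the pads) lies 5 mm behind it (tcp_to_tips is the distance from the TCP to the fingertips, in mm); z points along the fingers, y is the direction in which the jaws open and shut (so a half turn about z gives the same grasp; the last joint's range is limited). The gripper opens to 85 mm and grips with 20 to 120 N. Pads are 22 mm wide; open, the fingers measure 114 mm over their backs; the gripper's body (76 mm by 85 mm) begins 54 mm behind the grasp point. The pads swing forward as they close: fully open they stand 13 mm farther back than shut.
Start: joints at [1.466, 0.385, 0.008, 0, -1.194, -0.259], TCP at [222.36, 584.085, 245.312] pointing down, gripper open.
Joint ranges: [-3.14, 3.14], [-1.21, 2.06], [-1.07, 1.41], [-3.16, 2.05], [-2.99, -0.16], [-3.1, 3.1]. Speed limits (rad/s): [2.79, 2.79, 3.14, 3.14, 3.14, 3.14].

## Interface

Orientations are given as a unit quaternion [x, y, z, w].
In Python, from bench import read_state, get_image, job_done, tcp_to_tips gives the robot as it stands. The module is installed in compiled form; this text tells all that it offers.
- The arm moves only by the tool play_rows, never from a script. Its argument "targets" is a list of rows, each an object of numbers: "gripper": the gripper's target within -1 to 1 (shut at 1, half-way at 0, fully open at -1); "tx", "ty", "tz": the shift along the tool's x, y, z scaled (see below); "spin": the turn about the tool's z scaled (see below). A call has 1 to 12 rows; each row is the pose to reach, as a shift and turn from the pose commanded when the call began, along the tool's axes at that moment; what a row does not reach only later rows make up. The controller multiplies each number of a shift by 0.25 m and each number of a turn by pi/4 rad. A row lasts 1/8 s, in which the tool goes at most 62.5 mm and 10.7 degrees, less where a joint would pass 70% of its speed; a pose out of reach is approached as far as the arm can. A call with a number of a shift or a turn outside -1 to 1 is refused whole. A call with a gripper value outside its range is refused whole. The fingers move at their own pace and stop on an object; the grip force is fixed at half the most. Time passes only in rows, so rows that repeat a pose let the fingers close. It gives the time, the measured TCP pose, the force and the opening at its end, in the units of the state.
- read_state(): the state, without advancing time (a new reading comes with each control period).
- get_image(name): name is "side" or "top"; returns a dict with "frame" (480x640x3 uint8, red, green, blue), "depth" (480x640 float32, mm along the optical axis (not along the pixel's ray), 0 where there is no reading), "mtx" (3x3 intrinsics, pixels), "world_to_cam" (4x4, takes a point from world to camera coordinates). Camera axes: x right, y up, looking along -z (the intrinsics and any distortion apply to the point x, -y, -z); pixel columns grow to the right and rows downward; lengths in mm; the calibration is good to about 2 mm. A picture is of the moment at which its call begins.
- job_done(): hands the job in, once; it reports no verdict.
The state is a dict: "clock": time; "joints": joint angles; "joint_vel": joint speeds; "joint_efforts": joint torques, N m; "position": TCP position; "ee_rot": TCP orientation; "contact_force": force on the tool from outside, world axes, zero at the start; "wrist_torque": the same for the moment, N m; "gripper_width": finger opening in mm.
Only numpy, scipy, OpenCV 4.12 (cv2) and the standard library are available. Lean on these libraries where they do the work, as an engineer would, in place of code of your own. Each camera call takes 0.05 s, during which the arm holds its last target.

## Task

Open the short wooden sample case: take its lid by the knob, raise it clear of the lip at the end nearest the robot, slide it straight out of its grooves over that lip, and lay it gently, flat and knob up, inside the empty white tray. Leave the long narrow case where it is.

Things in the scene. Friction and masses are not known exactly. Their poses are not given: they have to be found in the camera images.
- case: Short broad wooden case, fixed: 144 (x) x 110 (y) x 64 mm high, origin mid-underside, z up; its -x end, with the lip, faces the robot. The lid rests on side ledges 40 mm above the bench. The lip rises 7 mm above them. Rails overhang the lid along both sides, 66 mm apart, 20 to 24 mm above the ledges: the lid can rise 15 mm at most (raise it about 11) and leaves only towards -x, free after 134 mm.
- lid: The short case's loose lid, about 80 g: pale wooden board 124 (x) x 86 (y) x 5 mm with an upright round knob at its middle, 22 mm across, 48 mm tall. Origin mid-underside, z up through the knob. Starts closed, axes along the case's, with 4 mm play at each side and 2 mm at each end. Fingertips 21 mm or more above the board clear the rails.
- tray: Shallow white enamel tray with a dark rim, fixed to the bench between the two cases: outside 188 (x) x 208 (y) mm, rim about 16 mm high, walls 4 mm, floor 4 mm thick. Origin at the centre of its underside, z up.
- long_case: Bystander: long narrow loose wooden case, 220 (x) x 70 x 64 mm high, 0.8 kg, with a like knob on its lid, knob top 103 mm above the bench. Origin at the centre of its underside. Not to be moved.
Not all that is in view belongs to the job. Leave any blue look-alike of the lid alone.

How it is judged:
By the outcome, as a careful person would: the job done as asked, in the order asked, and still so for the second after the job is handed in, with the robot touching nothing.
It also fails if it takes over 48 s, if anything falls off the work surface, if the arm or the gripper's body presses on something with over 40 N, if the wrist force passes 120 N, or if a joint passes its speed limit or range.

## Working session

There is one attempt and no reset: what is moved stays moved. The work goes in short steps, Python scripts to look and compute and a tool call to move; the robot and the scene stay as the last step left them, time stands still between calls to the robot, and variables do not carry over. Pictures are saved under pics/ and viewed, and the job is handed in when it is done.

Besides the shell and the picture viewer there is one more tool, called as name([rows], argument=value, ...), one row to a line, values as JSON. play_rows: Moves the arm, as the interface text tells. Its arguments: {"type":"object","properties":{"targets":{"type":"array","items":{"type":"object","properties":{"gripper":{"type":"number"},"tx":{"type":"number","minimum":-1,"maximum":1},"ty":{"type":"number","minimum":-1,"maximum":1},"tz":{"type":"number","minimum":-1,"maximum":1},"spin":{"type":"number","minimum":-1,"maximum":1}}}}},"required":["targets"]}

```bash
mkdir -p pics; cat > h.py <<'E'
import numpy as np,cv2
from bench import *
def snap(n,f):
    d=get_image(n); np.savez('%s.npz'%f,**d); cv2.imwrite('pics/%s.png'%f,d['frame'][:,:,::-1]); return d
def p2w(d,u,v,z=None):
    K=d['mtx'];M=np.linalg.inv(d['world_to_cam'])
    r=np.array([(u-K[0,2])/K[0,0],-(v-K[1,2])/K[1,1],-1.])
    if z is None: s=float(d['depth'][int(v),int(u)])
    else: s=(z-M[2,3])/(M[:3,:3]@r)[2]
    return M[:3,:3]@(r*s)+M[:3,3]
E
python3 - <<'E'
from h import *
for n in('top','side'): snap(n,n+'0')
print(read_state(),tcp_to_tips)
E
```

```text
{'clock': 0.1, 'joints': array([ 1.46556299e+00,  3.85450722e-01,  6.76616685e-03, -4.18622209e-04,
       -1.19404370e+00, -2.58606288e-01]), 'joint_vel': array([-0.00108789, -0.00122921,  0.003261  ,  0.00049047,  0.00023744,
       -0.00059838]), 'joint_efforts': array([-5.01547056e-04, -3.93319309e+01,  1.88929367e+01,  4.19805944e+00,
       -2.59869688e-03,  2.72950473e-06]), 'position': array([222.22177233, 583.61924416, 244.35230888]), 'ee_rot': array([ 9.83483731e-01, -1.80993868e-01, -1.19980795e-04,  9.78030998e-04]), 'contact_force': array([0.26416319, 0.30216994, 0.03762267]), 'wrist_torque': array([-0.0231874 , -0.04737449,  0.03616998]), 'gripper_width': 85.23250067969738} 14.0
```

View pics/top0.png

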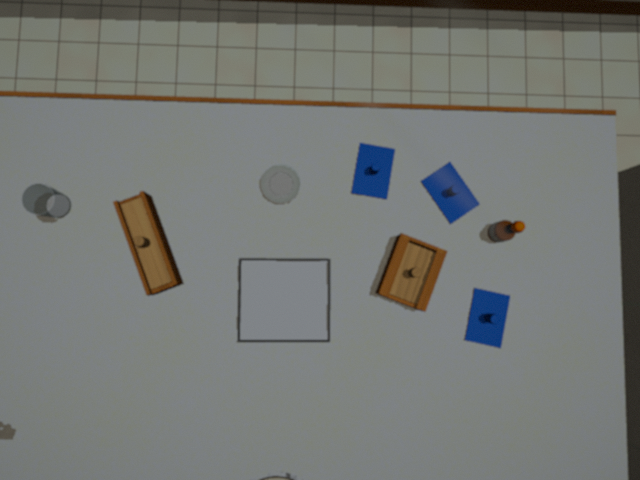

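View pics/side0.png

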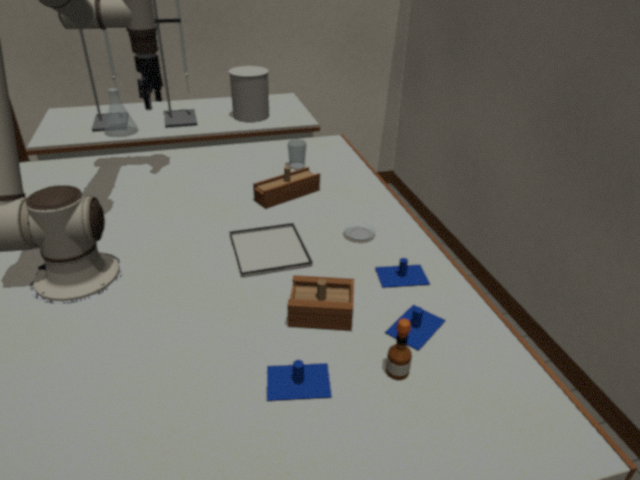

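```bash
python3 - <<'E'
from h import *
d=np.load('top0.npz');f=d['frame'][:,:,::-1]
cv2.imwrite('pics/c0.png',cv2.resize(f[220:325,360:460],None,fx=7,fy=5.7*7/5.7*0.8,interpolation=cv2.INTER_CUBIC)[:600])
cv2.imwrite('pics/c1.png',cv2.resize(f[220:320,365:455],None,fx=6,fy=6,interpolation=cv2.INTER_CUBIC))
s=np.load('side0.npz');cv2.imwrite('pics/c2.png',cv2.resize(s['frame'][260:340,270:370,::-1],None,fx=7,fy=7,interpolation=cv2.INTER_CUBIC))
print(d['mtx'],np.linalg.inv(d['world_to_cam'])[:3,3])
for u,v in[(239,259),(330,259),(330,341),(238,341)]:print(p2w(d,u,v,16).round(1))
print(p2w(d,410,272).round(1),p2w(d,410,290).round(1))
E
```

```text
[[507.84197459   0.         320.82618454]
 [  0.         507.84197459 238.11239878]
 [  0.           0.           1.        ]] [ 523.44566195  -55.61511499 1181.3680944 ]
[581.1  99.1  16. ]
[ 585.7 -109.1   16. ]
[ 400.  -112.6   16. ]
[396.4  94.8  16. ]
[ 557.8 -281.1   79.2] [ 518.7 -287.4   49. ]
```

View pics/c1.png

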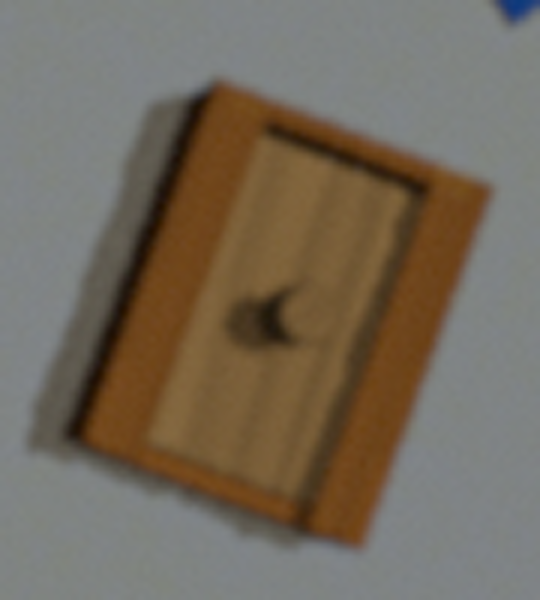

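View pics/c2.png

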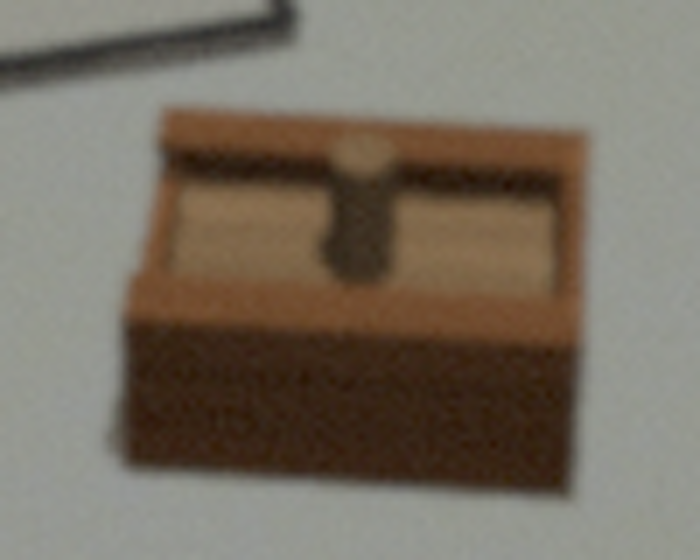

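```bash
python3 - <<'E'
from h import *
d=np.load('top0.npz')
P=[]
for a,b in[(217,82),(490,187),(362,547),(80,438)]:
    p=p2w(d,365+a/6,220+b/6,64);P.append(p);print(p.round(1))
P=np.array(P);print('c',P.mean(0))
for i in range(4):
    e=P[(i+1)%4]-P[i];print(np.linalg.norm(e).round(1),np.degrees(np.arctan2(e[1],e[0])).round(2))
for z in(93,):print('knob',p2w(d,365+312/6,220+308/6,z))
w=np.array([[p2w(d,u,v)[2] for u in range(403,425)] for v in range(262,282)]);print(w.round(0).astype(int))
m=w>80; vv,uu=np.where(m);print(uu.mean()+403,vv.mean()+262,p2w(d,uu.mean()+403.,vv.mean()+262.,93))
# side
s=np.load('side0.npz')
for z in (93,98):print('side knob',p2w(s,270+363/7,260+155/7,z))
for a,b in[(163,108),(587,130),(578,345),(127,318)]:print(p2w(s,270+a/7,260+b/7,64).round(1))
E
```

```text
[ 642.9 -264.1   64. ]
[ 606.2 -365.9   64. ]
[ 473.2 -318.4   64. ]
[ 510.8 -214.5   64. ]
c [ 558.28761218 -290.71636962   64.        ]
108.2 -109.84
141.3 160.33
110.5 70.12
141.2 -20.59
knob [ 559.13944622 -293.40462034   93.        ]
[[  48   47   46   48   45   41   46   46   49   50   43   44   48   44
    47   47   47   44   40   45   45   47]
 [  43   46   46   45   46   41   47   43   44   46   47   44   42   43
    44   42   45   44   42   46   46   45]
 [  45   44   44   44   43   44   48   43   45   43   45   46   45   42
    45   41   46   44   44   49   44   43]
 [  45   47   42   44   44   47   43   42   46   43   43   47   43   46
    46   41   45   47   46   42   47   43]
 [  41   43   43   45   46   44   46   44   42   46   42   47   41   48
    46   45   43   45   46   45   43   46]
 [  49   41   46   43   46   48   39   43   44   45   45   46   42   45
    45   44   48   45   46   40   47   44]
 [  45 1181   42   43   42   44   43   47   51   69   87   95   92   94
    93   95   44   43   42   49   45   48]
 [  44   46   43   46   46   44   53   63   77   87   95
[... 1019 characters left out ...]
7   44   44   44   46   46   43
    47   44   42   46   47   42   45   45]
 [  44   42   43   44   45   46   39   46   42   44   44   42   44   42
    45   44   44   47   48   46   47   46]
 [  45   45   45   44   48   44   48   41   44   43   46   47   45   42
    47   43   46   43   47   44   42   45]
 [  43   45   45   43   42   45   46   45   43   44   42   44   46   44
    42   45   46   45   50   44   46   40]]
415.2808988764045 272.3820224719101 [ 556.80799439 -289.69098202   93.        ]
side knob [ 557.59208567 -296.83733395   93.        ]
side knob [ 555.70863341 -303.05646359   98.        ]
[ 510.5 -219.4   64. ]
[ 644.7 -266.2   64. ]
[ 606.4 -368.7   64. ]
[ 475.2 -321.8   64. ]
```

The job's case is at top-view (410,272): it is the only short, broad wooden box. The long narrow case is at (147,243). The blue boards at (373,170), (450,192) and (487,318) are look-alikes. The crop confirms a wooden lid with its knob top at about (416,271.5). The case sits at about (558,-291) with a yaw of about -20°, almost in line with the tool. I'll move across at the present height.

play_rows([
  {"tx":0.1,"ty":0.12,"gripper":-1},
  {"tx":0.25,"ty":0.28},
  {"tx":0.4,"ty":0.45},
  {"tx":0.55,"ty":0.62},
  {"tx":0.7,"ty":0.79},
  {"tx":0.83,"ty":0.93},
  {"tx":0.83,"ty":0.93},
])

```text
invalid input
```

play_rows([
  {"tx":0.1,"ty":0.12},
  {"tx":0.25,"ty":0.28},
  {"tx":0.4,"ty":0.45},
  {"tx":0.55,"ty":0.62},
  {"tx":0.7,"ty":0.79},
  {"tx":0.83,"ty":0.93},
  {"tx":0.83,"ty":0.93},
])

```text
invalid input
```

play_rows([
  {"tx":0.1,"ty":0.12},
  {"tx":0.25,"ty":0.28},
  {"tx":0.4,"ty":0.45},
  {"tx":0.55,"ty":0.62},
  {"tx":0.7,"ty":0.79},
  {"tx":0.8,"ty":0.89},
  {"tx":0.84,"ty":0.935,"spin":-0.02},
  {"tx":0.84,"ty":0.935,"spin":-0.02},
  {"tx":0.84,"ty":0.935,"spin":-0.02},
])

```text
invalid input
```

play_rows([
  {"tx":0.1,"ty":0.12,"tz":0,"spin":0,"gripper":-1},
  {"tx":0.25,"ty":0.28,"tz":0,"spin":0,"gripper":-1},
  {"tx":0.4,"ty":0.45,"tz":0,"spin":0,"gripper":-1},
  {"tx":0.55,"ty":0.62,"tz":0,"spin":0,"gripper":-1},
  {"tx":0.7,"ty":0.79,"tz":0,"spin":0,"gripper":-1},
  {"tx":0.83,"ty":0.93,"tz":0,"spin":0,"gripper":-1},
  {"tx":0.83,"ty":0.93,"tz":0,"spin":0,"gripper":-1},
])

```text
clock: 0.98
position: [333.8, 290.2, 245.2]
ee_rot: [0.983, -0.183, -0.0, 0.0]
contact_force: [1.1, 0.7, 0.6]
gripper_width: 85.2
```

play_rows([
  {"tx":0.1,"ty":0.12,"tz":0,"spin":0,"gripper":-1},
  {"tx":0.25,"ty":0.28,"tz":0,"spin":0,"gripper":-1},
  {"tx":0.4,"ty":0.45,"tz":0,"spin":0,"gripper":-1},
  {"tx":0.55,"ty":0.62,"tz":0,"spin":0,"gripper":-1},
  {"tx":0.7,"ty":0.79,"tz":0,"spin":0,"gripper":-1},
  {"tx":0.83,"ty":0.93,"tz":0,"spin":0,"gripper":-1},
  {"tx":0.83,"ty":0.93,"tz":0,"spin":0,"gripper":-1},
])

```text
clock: 1.85
position: [445.6, 0.1, 244.7]
ee_rot: [0.983, -0.183, -0.0, 0.0]
contact_force: [0.3, 0.8, 0.7]
gripper_width: 85.1
```

play_rows([
  {"tx":0.1,"ty":0.12,"tz":0,"spin":0,"gripper":-1},
  {"tx":0.25,"ty":0.28,"tz":0,"spin":0,"gripper":-1},
  {"tx":0.4,"ty":0.45,"tz":0,"spin":0,"gripper":-1},
  {"tx":0.55,"ty":0.62,"tz":0,"spin":0,"gripper":-1},
  {"tx":0.7,"ty":0.79,"tz":0,"spin":0,"gripper":-1},
  {"tx":0.8,"ty":0.89,"tz":0,"spin":-0.02,"gripper":-1},
  {"tx":0.84,"ty":0.935,"tz":0,"spin":-0.02,"gripper":-1},
  {"tx":0.84,"ty":0.935,"tz":0,"spin":-0.02,"gripper":-1},
  {"tx":0.84,"ty":0.935,"tz":0,"spin":-0.02,"gripper":-1},
])

```text
clock: 2.98
position: [557.7, -289.8, 245.5]
ee_rot: [0.985, -0.172, -0.0, -0.0]
contact_force: [-0.2, 1.4, -0.1]
gripper_width: 85.4
```

```bash
python3 - <<'E'
from h import *
print(read_state()['joints'],read_state()['position'],read_state()['ee_rot'])
snap('side','s1')
d=snap('top','t1')
cv2.imwrite('pics/t1c.png',cv2.resize(d['frame'][180:340,320:520,::-1],None,fx=4,fy=3.7,interpolation=cv2.INTER_CUBIC))
E
```

```text
[-2.22235290e-01  3.90778556e-01  1.77972521e-02 -3.45757956e-04
 -1.19804770e+00  1.44662770e+00] [ 557.7370747  -289.76588996  245.46120526] [ 9.85027126e-01 -1.72399310e-01 -1.08309166e-04 -1.66508788e-04]
```

View pics/s1.png

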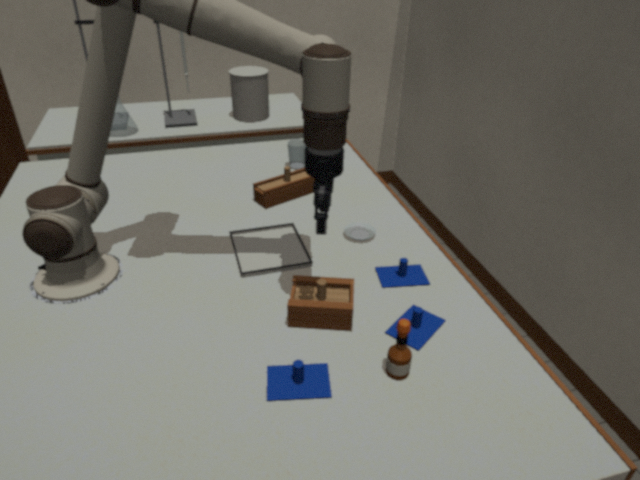

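The side view shows the open gripper above the case at (321,230), over the knob at (321,288). Going down now.

play_rows([
  {"tx":0.0,"ty":0.01,"tz":0.1,"spin":0,"gripper":-1},
  {"tx":0.0,"ty":0.01,"tz":0.25,"spin":0,"gripper":-1},
  {"tx":0.0,"ty":0.01,"tz":0.4,"spin":0,"gripper":-1},
  {"tx":0.0,"ty":0.01,"tz":0.5,"spin":0,"gripper":-1},
  {"tx":0.0,"ty":0.01,"tz":0.58,"spin":0,"gripper":-1},
  {"tx":0.0,"ty":0.01,"tz":0.62,"spin":0,"gripper":-1},
  {"tx":0.0,"ty":0.01,"tz":0.645,"spin":0,"gripper":-1},
  {"tx":0.0,"ty":0.01,"tz":0.645,"spin":0,"gripper":-1},
])

```text
clock: 4.08
position: [557.1, -293.5, 84.4]
ee_rot: [0.985, -0.173, 0.0, 0.0]
contact_force: [-0.1, -0.5, 0.0]
gripper_width: 85.7
```

```bash
python3 - <<'E'
from h import *
d=snap('side','s2')
cv2.imwrite('pics/s2c.png',cv2.resize(d['frame'][220:340,250:390,::-1],None,fx=5,fy=5,interpolation=cv2.INTER_CUBIC))
E
```

```text
(no output)
```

View pics/s2c.png

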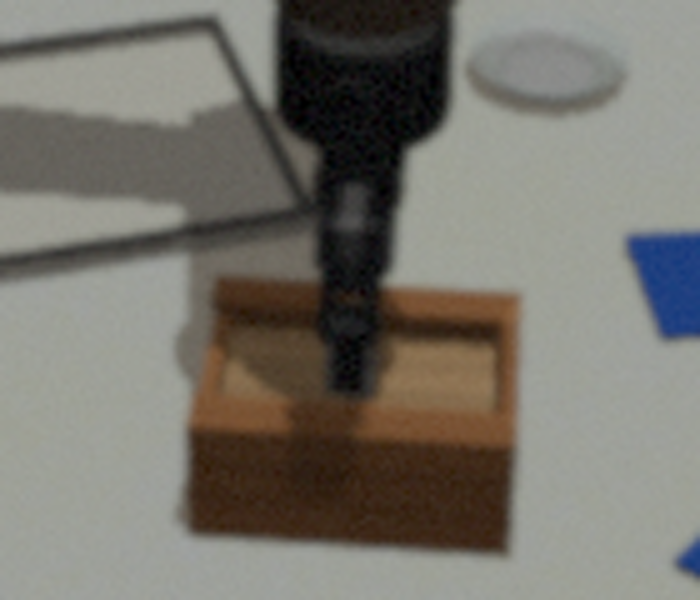

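The gripper straddles the knob (crop around (350,350)) with the tips above the rails. Closing.

play_rows([
  {"tx":0,"ty":0,"tz":0,"spin":0,"gripper":0.2},
  {"tx":0,"ty":0,"tz":0,"spin":0,"gripper":0.2},
  {"tx":0,"ty":0,"tz":0,"spin":0,"gripper":0.5},
  {"tx":0,"ty":0,"tz":0,"spin":0,"gripper":1},
  {"tx":0,"ty":0,"tz":0,"spin":0,"gripper":1},
  {"tx":0,"ty":0,"tz":0,"spin":0,"gripper":1},
  {"tx":0,"ty":0,"tz":0,"spin":0,"gripper":1},
  {"tx":0,"ty":0,"tz":0,"spin":0,"gripper":1},
])

```text
clock: 5.12
position: [557.2, -293.8, 84.5]
ee_rot: [0.985, -0.173, 0.0, 0.0]
contact_force: [-1.0, 0.6, 4.4]
gripper_width: 20.1
```

```bash
python3 - <<'E'
from h import *
d=snap('side','s3')
cv2.imwrite('pics/s3c.png',cv2.resize(d['frame'][220:340,250:390,::-1],None,fx=5,fy=5,interpolation=cv2.INTER_CUBIC))
E
```

```text
(no output)
```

View pics/s3c.png

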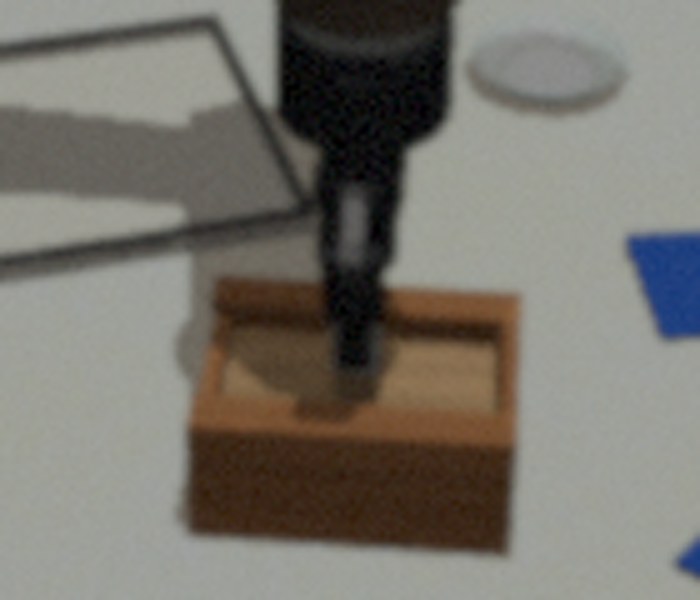

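Gripped at 20.1 mm. Raising it 11 mm.

play_rows([
  {"tx":0,"ty":0,"tz":-0.01,"spin":0,"gripper":1},
  {"tx":0,"ty":0,"tz":-0.022,"spin":0,"gripper":1},
  {"tx":0,"ty":0,"tz":-0.034,"spin":0,"gripper":1},
  {"tx":0,"ty":0,"tz":-0.044,"spin":0,"gripper":1},
  {"tx":0,"ty":0,"tz":-0.044,"spin":0,"gripper":1},
  {"tx":0,"ty":0,"tz":-0.044,"spin":0,"gripper":1},
])

```text
clock: 5.92
position: [556.9, -293.7, 95.0]
ee_rot: [0.985, -0.173, -0.0, -0.0]
contact_force: [-0.6, -0.5, -0.9]
gripper_width: 20.1
```

```bash
python3 - <<'E'
from h import *
d=snap('side','s4')
cv2.imwrite('pics/s4c.png',cv2.resize(d['frame'][260:340,280:370,::-1],None,fx=7,fy=7,interpolation=cv2.INTER_CUBIC))
d=snap('top','t4')
cv2.imwrite('pics/t4c.png',cv2.resize(d['frame'][220:320,365:455,::-1],None,fx=6,fy=6,interpolation=cv2.INTER_CUBIC))
E
```

```text
(no output)
```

View pics/s4c.png

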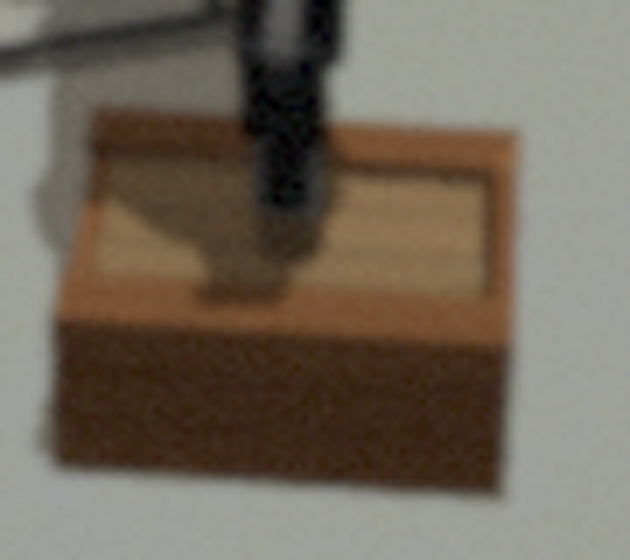

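View pics/t4c.png

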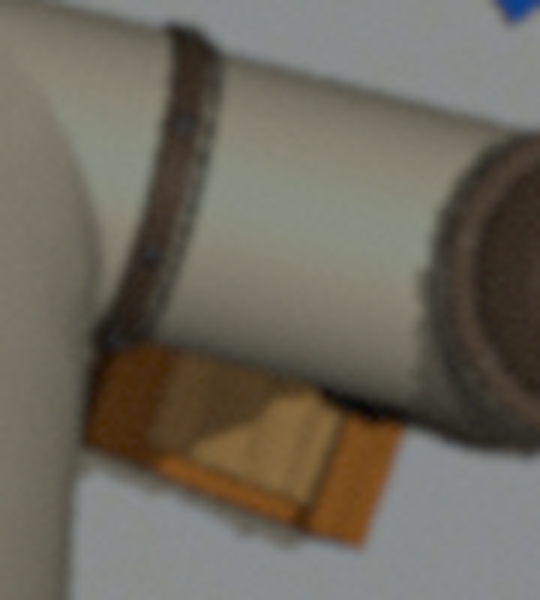

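```bash
cat >> h.py <<'E'
def plane(d,polys):
    m=np.zeros((480,640),np.uint8)
    for p in polys: cv2.fillPoly(m,[np.int32(np.round(p))],1)
    P=np.array([p2w(d,u,v) for v,u in zip(*np.where(m))]);c=np.median(P,0)
    P=P[abs(P[:,2]-c[2])<12];a=np.deg2rad(-20);q=P-c
    L=np.c_[q[:,0]*np.cos(a)+q[:,1]*np.sin(a),-q[:,0]*np.sin(a)+q[:,1]*np.cos(a),np.ones(len(q))]
    s=np.linalg.lstsq(L,P[:,2],rcond=None)[0];print(len(P),c.round(1),'slope deg x,y',np.degrees(s[:2]).round(2),'z',s[2].round(2))
E
python3 - <<'E'
from h import *
def poly(*a):return np.array([(280+x/7,260+y/7) for x,y in a])
A=poly((120,215),(205,265),(195,272),(110,265));B=poly((345,190),(475,195),(470,280),(320,272))
C=poly((125,180),(235,185),(210,270),(110,262))
for n in('side0','s4'):
    d=np.load(n+'.npz');plane(d,[B]);plane(d,[C]);plane(d,[B,C])
E
```

```text
274 [ 598.8 -287.8   44.9] slope deg x,y [ 0.28 -2.05] z 44.82
211 [ 527.4 -262.4   44.9] slope deg x,y [-0.05 -0.81] z 44.85
485 [ 580.  -276.3   44.9] slope deg x,y [-0.   -1.52] z 44.71
276 [ 594.4 -299.3   55.3] slope deg x,y [-0.01 -0.93] z 55.31
211 [ 524. -275.   55.] slope deg x,y [-0.29 -1.08] z 55.19
487 [ 576.6 -288.4   55.2] slope deg x,y [ 0.09 -1.01] z 55.2
```

The lid is level and raised 10.4 mm, so its underside is at about 50 against the lip at 47. Sliding it straight out.

play_rows([
  {"tx":-0.02,"ty":0,"tz":0,"spin":0,"gripper":1},
  {"tx":-0.05,"ty":0,"tz":0,"spin":0,"gripper":1},
  {"tx":-0.09,"ty":0,"tz":0,"spin":0,"gripper":1},
  {"tx":-0.13,"ty":0,"tz":0,"spin":0,"gripper":1},
  {"tx":-0.17,"ty":0,"tz":0,"spin":0,"gripper":1},
  {"tx":-0.21,"ty":0,"tz":0,"spin":0,"gripper":1},
  {"tx":-0.25,"ty":0,"tz":0,"spin":0,"gripper":1},
  {"tx":-0.28,"ty":0,"tz":0,"spin":0,"gripper":1},
  {"tx":-0.3,"ty":0,"tz":0,"spin":0,"gripper":1},
  {"tx":-0.3,"ty":0,"tz":0,"spin":0,"gripper":1},
])

```text
clock: 7.28
position: [486.3, -268.0, 95.2]
ee_rot: [0.985, -0.173, 0.0, 0.0]
contact_force: [0.0, -0.4, -0.6]
gripper_width: 20.2
```

```bash
python3 - <<'E'
from h import *
d=snap('side','s5')
cv2.imwrite('pics/s5c.png',cv2.resize(d['frame'][240:340,240:370,::-1],None,fx=6,fy=6,interpolation=cv2.INTER_CUBIC))
E
```

```text
(no output)
```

View pics/s5c.png

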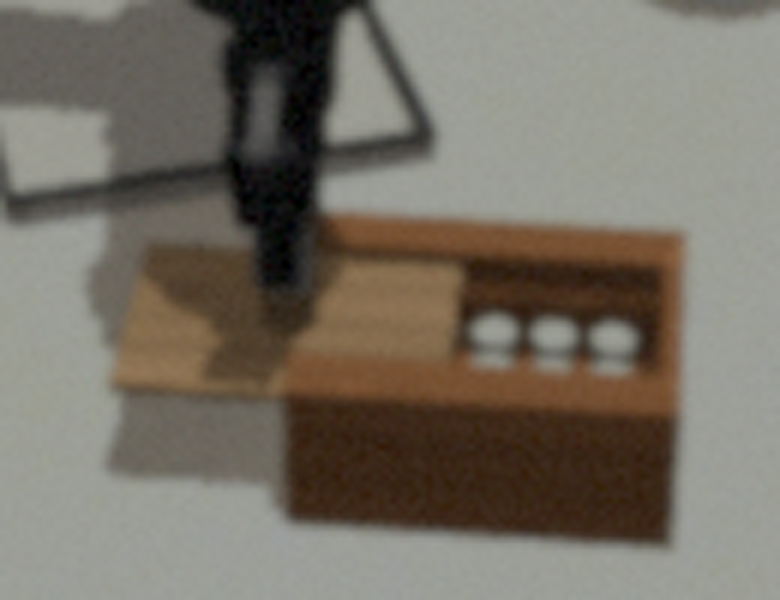

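The lid is half out with no contact force. Its far edge is at crop (460,310), and the vials are visible in the case. Continuing.

play_rows([
  {"tx":-0.02,"ty":0,"tz":0,"spin":0,"gripper":1},
  {"tx":-0.05,"ty":0,"tz":0,"spin":0,"gripper":1},
  {"tx":-0.09,"ty":0,"tz":0,"spin":0,"gripper":1},
  {"tx":-0.13,"ty":0,"tz":0,"spin":0,"gripper":1},
  {"tx":-0.17,"ty":0,"tz":0,"spin":0,"gripper":1},
  {"tx":-0.21,"ty":0,"tz":0,"spin":0,"gripper":1},
  {"tx":-0.25,"ty":0,"tz":0,"spin":0,"gripper":1},
  {"tx":-0.29,"ty":0,"tz":0,"spin":0,"gripper":1},
  {"tx":-0.32,"ty":0,"tz":0,"spin":0,"gripper":1},
  {"tx":-0.34,"ty":0,"tz":0,"spin":0,"gripper":1},
  {"tx":-0.34,"ty":0,"tz":0,"spin":0,"gripper":1},
])

```text
clock: 8.7
position: [406.4, -239.0, 95.1]
ee_rot: [0.985, -0.173, 0.0, 0.0]
contact_force: [-1.3, -0.5, -0.2]
gripper_width: 19.7
```

```bash
python3 - <<'E'
from h import *
d=snap('side','s6')
cv2.imwrite('pics/s6c.png',cv2.resize(d['frame'][200:340,200:370,::-1],None,fx=4,fy=4,interpolation=cv2.INTER_CUBIC))
p=np.load('top0.npz');f=p['frame'][:,:,::-1]
cv2.imwrite('pics/tray.png',cv2.resize(f[245:355,225:345],None,fx=5,fy=5,interpolation=cv2.INTER_CUBIC))
E
```

```text
(no output)
```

View pics/s6c.png

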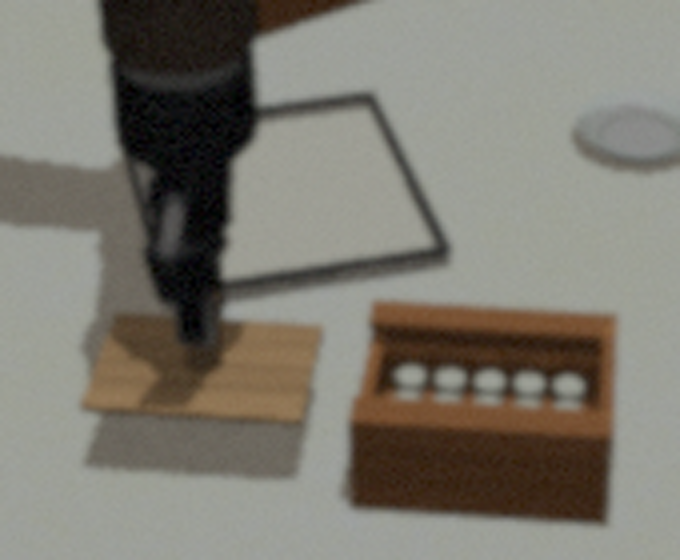

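View pics/tray.png

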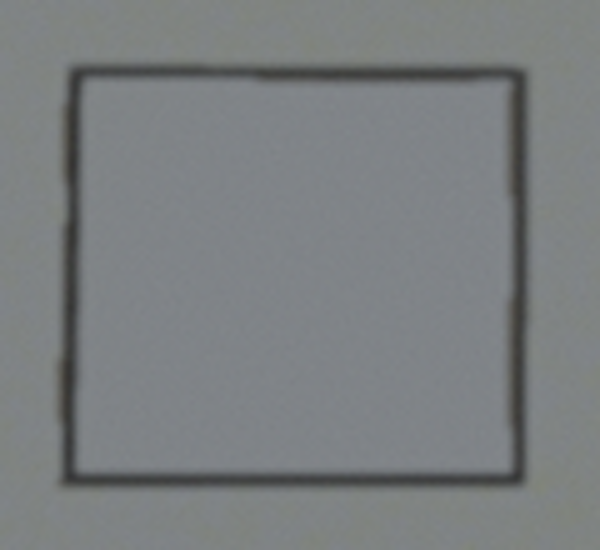

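The lid is free of the case, with a clear gap at crop x 320–350. The tray is centred at about (491,-7) and is axis-aligned. I'll lift a little, carry the lid over and turn it square with the tray.

play_rows([
  {"tx":0,"ty":-0.03,"tz":-0.04,"spin":0,"gripper":1},
  {"tx":0,"ty":-0.1,"tz":-0.08,"spin":0,"gripper":1},
  {"tx":0,"ty":-0.2,"tz":-0.08,"spin":0,"gripper":1},
  {"tx":0,"ty":-0.32,"tz":-0.08,"spin":-0.05,"gripper":1},
  {"tx":0,"ty":-0.44,"tz":-0.08,"spin":-0.12,"gripper":1},
  {"tx":0,"ty":-0.56,"tz":-0.08,"spin":-0.19,"gripper":1},
  {"tx":0,"ty":-0.68,"tz":-0.08,"spin":-0.26,"gripper":1},
  {"tx":0,"ty":-0.8,"tz":-0.08,"spin":-0.33,"gripper":1},
  {"tx":0,"ty":-0.9,"tz":-0.08,"spin":-0.39,"gripper":1},
  {"tx":0,"ty":-0.96,"tz":-0.08,"spin":-0.42,"gripper":1},
  {"tx":0,"ty":-0.985,"tz":-0.08,"spin":-0.42,"gripper":1},
  {"tx":0,"ty":-0.985,"tz":-0.08,"spin":-0.42,"gripper":1},
])

```text
clock: 10.25
position: [490.5, -7.6, 115.1]
ee_rot: [1.0, -0.009, -0.0, 0.0]
contact_force: [0.6, 0.3, 0.2]
gripper_width: 19.7
```

```bash
python3 - <<'E'
from h import *
d=snap('side','s7');snap('top','t7')
cv2.imwrite('pics/s7c.png',cv2.resize(d['frame'][140:300,190:370,::-1],None,fx=3.7,fy=3.7,interpolation=cv2.INTER_CUBIC))
E
```

```text
(no output)
```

View pics/s7c.png

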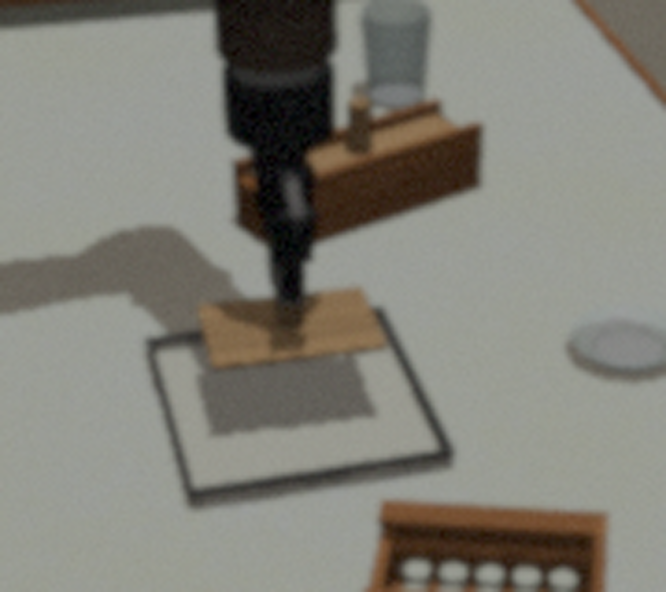

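View pics/t7.png

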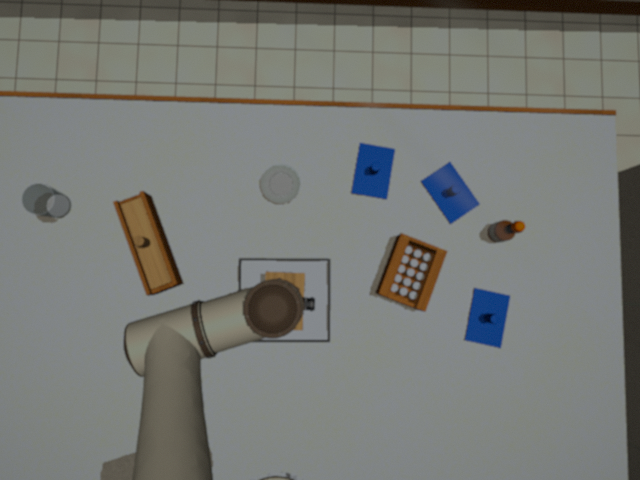

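The lid is level over the tray and square with it. Lowering until it is about 4 mm above the floor.

play_rows([
  {"tx":0,"ty":0,"tz":0.03,"spin":0,"gripper":1},
  {"tx":0,"ty":0,"tz":0.08,"spin":0,"gripper":1},
  {"tx":0,"ty":0,"tz":0.13,"spin":0,"gripper":1},
  {"tx":0,"ty":0,"tz":0.18,"spin":0,"gripper":1},
  {"tx":0,"ty":0,"tz":0.22,"spin":0,"gripper":1},
  {"tx":0,"ty":0,"tz":0.24,"spin":0,"gripper":1},
  {"tx":0,"ty":0,"tz":0.25,"spin":0,"gripper":1},
  {"tx":0,"ty":0,"tz":0.25,"spin":0,"gripper":1},
])

```text
clock: 11.35
position: [490.7, -7.6, 52.6]
ee_rot: [1.0, -0.009, 0.0, -0.0]
contact_force: [-0.3, -0.2, -1.3]
gripper_width: 19.9
```

play_rows([
  {"tx":0,"ty":0,"tz":0.004,"spin":0,"gripper":1},
  {"tx":0,"ty":0,"tz":0.008,"spin":0,"gripper":1},
  {"tx":0,"ty":0,"tz":0.012,"spin":0,"gripper":1},
  {"tx":0,"ty":0,"tz":0.012,"spin":0,"gripper":1},
  {"tx":0,"ty":0,"tz":0.012,"spin":0,"gripper":1},
])

```text
clock: 11.98
position: [490.6, -7.6, 49.6]
ee_rot: [1.0, -0.009, 0.0, -0.0]
contact_force: [0.7, 0.5, 0.0]
gripper_width: 20.0
```

play_rows([
  {"tx":0,"ty":0,"tz":0.002,"spin":0,"gripper":1},
  {"tx":0,"ty":0,"tz":0.004,"spin":0,"gripper":1},
  {"tx":0,"ty":0,"tz":0.004,"spin":0,"gripper":1},
  {"tx":0,"ty":0,"tz":0.004,"spin":0,"gripper":1},
])

```text
clock: 12.48
position: [490.6, -7.6, 48.6]
ee_rot: [1.0, -0.009, 0.0, -0.0]
contact_force: [0.4, 1.1, -1.3]
gripper_width: 20.0
```

```bash
python3 - <<'E'
from h import *
d=snap('side','s8')
cv2.imwrite('pics/s8c.png',cv2.resize(d['frame'][200:290,220:320,::-1],None,fx=6,fy=6,interpolation=cv2.INTER_CUBIC))
print(read_state()['contact_force'])
E
```

```text
[ 0.5869334   0.19115248 -0.65593054]
```

View pics/s8c.png

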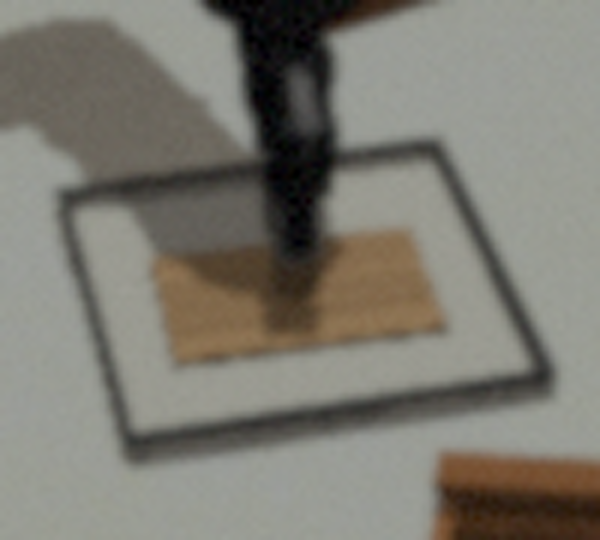

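play_rows([
  {"tx":0,"ty":0,"tz":0.002,"spin":0,"gripper":1},
  {"tx":0,"ty":0,"tz":0.003,"spin":0,"gripper":1},
  {"tx":0,"ty":0,"tz":0.003,"spin":0,"gripper":1},
])

```text
clock: 12.9
position: [490.6, -7.6, 48.4]
ee_rot: [1.0, -0.009, 0.0, 0.0]
contact_force: [-2.4, 0.3, 6.0]
gripper_width: 19.7
```

Touchdown, at 6 N. Releasing.

play_rows([
  {"tx":0,"ty":0,"tz":0,"spin":0,"gripper":0.4},
  {"tx":0,"ty":0,"tz":0,"spin":0,"gripper":0.2},
  {"tx":0,"ty":0,"tz":0,"spin":0,"gripper":0},
  {"tx":0,"ty":0,"tz":0,"spin":0,"gripper":-0.3},
  {"tx":0,"ty":0,"tz":0,"spin":0,"gripper":-0.3},
  {"tx":0,"ty":0,"tz":0,"spin":0,"gripper":-0.3},
])

```text
clock: 13.65
position: [490.6, -7.6, 47.8]
ee_rot: [1.0, -0.009, 0.0, 0.0]
contact_force: [-0.3, -0.3, -0.3]
gripper_width: 55.2
```

play_rows([
  {"tx":0,"ty":0,"tz":-0.03,"spin":0,"gripper":-0.3},
  {"tx":0,"ty":0,"tz":-0.08,"spin":0,"gripper":-0.3},
  {"tx":0,"ty":0,"tz":-0.2,"spin":0,"gripper":-0.3},
  {"tx":0,"ty":0,"tz":-0.4,"spin":0,"gripper":-0.3},
  {"tx":0,"ty":0,"tz":-0.6,"spin":0,"gripper":-0.3},
  {"tx":0,"ty":0,"tz":-0.8,"spin":0,"gripper":-0.3},
  {"tx":0,"ty":0,"tz":-0.8,"spin":0,"gripper":-0.3},
  {"tx":0,"ty":0,"tz":-0.8,"spin":0,"gripper":-0.3},
])

```text
clock: 14.65
position: [489.9, -7.7, 248.0]
ee_rot: [1.0, -0.009, 0.0, -0.0]
contact_force: [1.3, 0.3, -1.1]
gripper_width: 55.9
```

play_rows([
  {"tx":-0.1,"ty":-0.15,"tz":0,"spin":0,"gripper":-0.3},
  {"tx":-0.1,"ty":-0.35,"tz":0,"spin":0,"gripper":-0.3},
  {"tx":-0.1,"ty":-0.6,"tz":0,"spin":0,"gripper":-0.3},
  {"tx":-0.1,"ty":-0.8,"tz":0,"spin":0,"gripper":-0.3},
  {"tx":-0.1,"ty":-0.95,"tz":0,"spin":0,"gripper":-0.3},
  {"tx":-0.1,"ty":-0.95,"tz":0,"spin":0,"gripper":-0.3},
])

```text
clock: 15.4
position: [469.2, 232.0, 245.7]
ee_rot: [1.0, -0.008, -0.002, 0.001]
contact_force: [0.5, -1.2, -0.8]
gripper_width: 55.5
```

```bash
python3 - <<'E'
from h import *
d=snap('side','s9');t=snap('top','t9')
cv2.imwrite('pics/s9c.png',cv2.resize(d['frame'][200:290,220:320,::-1],None,fx=6,fy=6,interpolation=cv2.INTER_CUBIC))
s=read_state();print(s['contact_force'],s['position'],abs(s['joint_vel']).max())
a=np.load('top0.npz')['frame'].astype(int);m=(abs(a-t['frame']).sum(2)>60)
print('long case diff px',m[185:300,105:190].sum())
E
```

```text
[ 0.56167353 -0.8785825   0.01882572] [469.12694851 229.87383453 246.28448972] 0.020860173932809804
long case diff px 256
```

View pics/s9c.png

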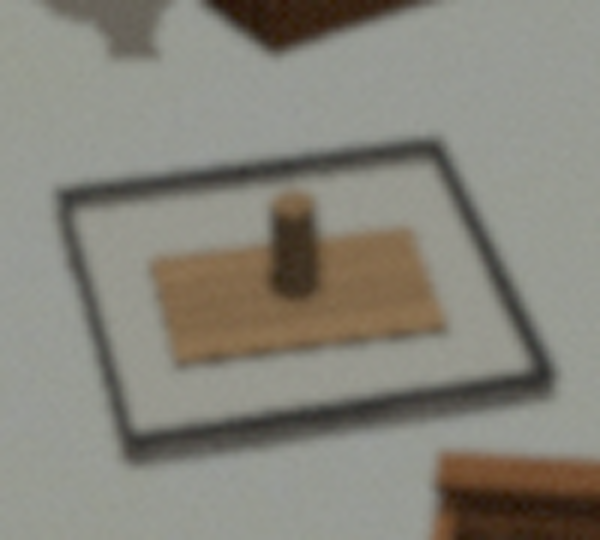

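View pics/t9.png

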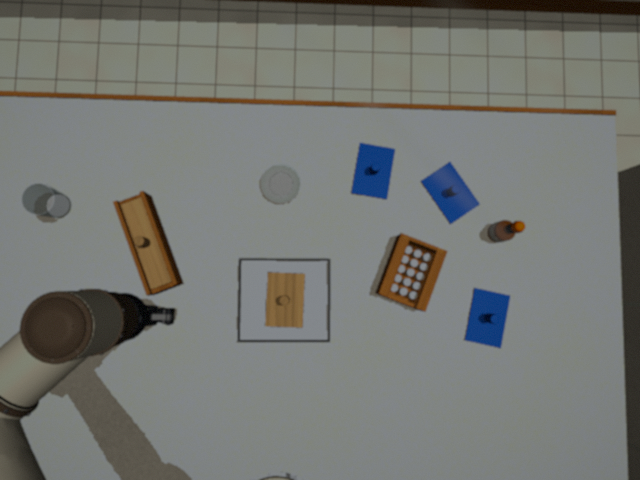

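The lid lies flat and knob up in the tray (top view (285,300)). The long case is at the same pixels as before, and the gripper is well above everything. Handing in.

```bash
python3 - <<'E'
from h import *
d=np.load('s9.npz')
f=lambda *a:np.array([(220+x/6,200+y/6) for x,y in a])
plane(d,[f((175,270),(260,262),(262,340),(190,350)),f((325,250),(400,242),(425,318),(330,330))])
print(job_done())
E
```

```text
419 [505.  -15.5   8.6] slope deg x,y [-0.02 -0.47] z 8.51
the job is handed in; nothing more can be done
None
```

The short case is open, its lid is lying flat and knob up inside the white tray, and the job is handed in at about 15.5 s of the 48 s allowed.

**What I did:** I took the lid by its knob and raised it about 10.4 mm. I then slid it 160 mm straight out over the lip, with only noise-level forces in the readings. I carried it over the tray, turned it square, set it down with a 6 N touch, let go, and moved the arm clear.

**Last checks:**
- **Lid:** the depth fit puts its top at 8.5 mm, where 9 mm was expected, with a tilt under 0.5°. It lies near the middle of the tray with clear margins on every side.
- **Long case:** it sits at the same pixels as at the start. My automatic image comparison did flag 256 changed pixels around it. I put that down to the arm and gripper now overlapping that corner of the view, judging by eye only.
- **Other items:** the blue look-alikes and the rest of the scene look unmoved in the top view.
- **Robot:** the arm is stopped with the gripper about 245 mm up, touching nothing.

**Disagreement:** the two cameras differed by about 3 mm on where the case was. The grip width read 20 mm for the 22 mm knob. Neither caused any trouble.

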